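# Change-over of the bench sanding spindle: take the drum out of the quick-release chuck

### The job

Take the sanding drum out of the small bench spindle: first switch the spindle off by turning its selector knob back, click by click, to the off position (the long mark, in the middle between forward and reverse). Then open the chuck - pull the spring collar back along the leaning spindle, turn it counter-clockwise as far as it goes and let it spring fully home again - draw the drum out with its arbor, lower it into the metal tray and lay it down there. Leave the selector at off and the collar open, and do not knock over the blue squeeze bottle or the small white dropper bottle beside the machine.

Things in the scene. Friction and masses are not known exactly. Their poses are not given: they have to be found in the camera images.
- selector (a joint): Speed selector, a black bar knob on the control box: 0 = off, + clockwise from above. Clicks every 25 deg (0.436 rad), three forward (+), three reverse (-), stops at +-1.40. It starts two or three clicks clockwise of off (0.873 or 1.309). A spring ball holds each click (about 0.07 N m to pass); let go within 8 deg of a click, it settles there.
- selector_grip (a point): Point in the selector's bar, 73.5 mm over the table, 7 mm under the bar's top. Own x: along the bar to the end with the white line; y: across it; z: up, parallel to the vertical turning axis, which lies 2 mm to -x. Bar 42 long, 11 wide, 20 high, on a round skirt 40 mm wide whose top is 60.5 mm over the table.
- spindle_unit: The whole fixed machine on its 150 x 250 x 12 mm base plate; origin: centre of the plate's underside, x away from its front, z up. Left (+y): grey control box, 100 x 86 mm, flat top 53 mm high, marks round the selector; the long one, to +x of the knob, is off. Right (-y): gearcase and chuck, leaning 35 deg from vertical to the front (-x).
- collar_mid (a point): Point on the axis of the chuck's spring collar; moves and turns with it. Own z: spindle axis, up and leaning to the front. Collar: round knurled sleeve, 39 mm wide (41 at the top rim), from 11.5 below to 9.5 mm above this point (flat top face). Own -x: its dark pointer rib. Below: toothed ring, 38 mm wide, then a 30 mm neck, then the 64 mm gearcase face 36 mm under this point.
- collar (a joint): How far the collar is pulled back (up along its own z), m: 0 home, 0.007 end of travel. A spring pushes it home with 4 N at 0, 7 N at the end. The drum on its arbor stands out of the collar's top on the same axis, up to 40 mm above collar_mid.
- collar_turn (a joint): Turn of the collar about its axis, rad, + counter-clockwise from above. 0 = locked (its two teeth in notches, pointer at the line on the gearcase face); 1.047 (60 deg) = open (teeth in the next notches, pointer at the dot). Stops at -0.05 and 1.10. Turns only while pulled back over 5.5 mm; let go between the notches it rests about 5 mm high. Little friction.
- arbor_mid (a point): Middle of the dark sanding drum (18 mm wide, 22 long) fixed on its steel arbor; a loose part, about 50 g. Own z: axis from shank to drum, in the chuck the spindle's. Below this point: washer 17 mm wide to 12.5 mm, bare 7 mm stem, cross bar 24 x 8 x 5 at 25 to 30 mm, 8 mm shank ending at 48 mm. In the chuck the washer's underside is 7 mm above the collar's top face.
- arbor: The same loose part; origin and axes as arbor_mid. Locked, the collar's slotted lip lies over the cross bar and holds it. With the collar at open the slot lies over the cross bar and the arbor draws straight out along its own z, free after about 30 mm.
- tray_in (a point): Centre of the inner floor of the fixed open aluminium tray, 3 mm above the table. Inside 119 mm (own x) by 159 mm (own y), walls 3 mm thick and 20 mm high above the table. z: up. Two spare drums stand beyond its far (+x) side.
- squeeze_mid (a point): Middle of the blue squeeze bottle (24 mm wide, 82 mm high, upright) behind the control box. z: its axis.
- drop_mid (a point): Middle of the small white dropper bottle (20 mm wide, 36 mm high, upright) in front of the control box. z: its axis.

How it is judged:
By the outcome, as a careful person would: the job done as asked, in the order asked, and still so for the second after the job is handed in, with the robot touching nothing.
It also fails if it takes over 59 s, if anything falls off the work surface, if the arm or the gripper's body presses on something with over 40 N, if the wrist force passes 120 N, or if a joint passes its speed limit or range.

### The arm

A 6-joint arm with a two-finger parallel gripper is mounted at the origin on a cart in front of the work surface, level with it; the furniture and walls round the work are solid. World frame = base frame: x ahead of the robot, y to its left, z up, the work surface at z = 0. Lengths are in mm, angles in rad, forces in N, time in s.
With the tool pointing down it reaches from about 275 to 750 mm from the base axis. Payload 10.2 kg.
Tool frame: the origin (TCP) lies at the very end of the fingers, on their centre line; the grasp point (between the pads) lies 19 mm behind it; x points along the fingers, y is the direction in which the jaws open and shut, and the axes are right-handed (so a half turn about x gives the same grasp; the last joint's range is limited). The gripper opens to 85 mm and grips with 20 to 120 N. Pads are 22 mm wide; open, the fingers measure 114 mm over their backs; the gripper's body (76 mm by 85 mm) begins 54 mm behind the grasp point. The pads swing forward as they close: fully open they stand 13 mm farther back than shut.
Start: joints at [-1.563, 0.313, 1.498, -0, 1.331, -0.223], TCP at [120.083, -511.088, 231.294] pointing down, gripper open.
Joint ranges: [-2.94, 2.94], [-0.97, 2.17], [0.19, 2.56], [-1.23, 4.37], [0.02, 3.11], [-2.88, 2.88]. Speed limits (rad/s): [2.39, 2.39, 3.01, 3.14, 3.14, 3.14].

### API

Orientations are given as a unit quaternion [w, x, y, z].
In Python, from rig import ctrl, viewer, order gives the robot as it stands. The module is installed in compiled form; this text tells all that it offers.
- The arm moves only by the tool carry_out, never from a script. Its argument "deltas" is a list of rows, each a list of 7 numbers: the gripper command: -1 is fully open, 1 is shut, values between are in proportion, then the shift along the tool's x, y, z in mm, then the turn, a rotation vector about the tool's x, y, z in degrees. A call has exactly 5 rows; each row is the pose to reach, as a shift and turn from the pose commanded when the call began, along the tool's axes at that moment; what a row does not reach only later rows make up. A row lasts 1/8 s, in which the tool goes at most 62.5 mm and 10.7 degrees, less where a joint would pass 70% of its speed; a pose out of reach is approached as far as the arm can. A call with a gripper value outside its range is refused whole. The fingers move at their own pace and stop on an object; "newtons" is the grip in N (left out, the last holds). Time passes only in rows, so rows that repeat a pose let the fingers close, or fill a call up. It gives the time, the measured TCP pose, the force and the opening at its end, in the units of the state.
- ctrl.sense(): the state, without advancing time (a new reading comes with each control period).
- viewer.capture(name): name is "scene" or "top" or "wrist"; returns the picture (400x640x3 uint8, red, green, blue); there is no depth.
- viewer.calibration(name): a dict with "fx", "fy", "cx", "cy" (pixels), "k1" (the pictures are not rectified: a ray, as slopes to the right and down, at radius r is drawn at 1 + k1 r^2 times it, then the intrinsics apply), "xyz" and "attitude" of the camera in the world; the wrist camera has in their place "T_tool_cam" (4x4, takes a point from camera to tool coordinates, whose origin is the TCP and whose axes are the tool frame's). Camera axes: x right, y down, z forward; pixel columns grow to the right and rows downward; lengths in mm; the calibration is good to about 2 mm. A picture is of the moment at which its call begins: read the wrist's pose just before it. calibration takes no time and is no camera call.
- order.finish_job(): hands the job in, once; it reports no verdict.
The state is a dict: "time_s": time; "joints": joint angles; "dq": joint speeds; "tau": joint torques, N m; "eef_pos": TCP position; "ee_rot": TCP orientation; "force": force on the tool from outside, world axes, zero at the start; "wrist_torque": the same for the moment, N m; "grip_width": opening from 0.0 (shut) to 1.0 (fully open).
Only numpy, scipy, OpenCV 4.12 (cv2) and the standard library are available. Lean on these libraries where they do the work, as an engineer would, in place of code of your own. Each camera call takes 0.05 s, during which the arm holds its last target. There are 200 camera calls.

## Working session

There is one attempt and no reset: what is moved stays moved. The work goes in short steps, Python scripts to look and compute and a tool call to move; the robot and the scene stay as the last step left them, time stands still between calls to the robot, and variables do not carry over. Pictures are saved under pics/ and viewed, about 8 in all and at most 12, crops included, and the job is handed in when it is done.

Besides the shell and the picture viewer there is one more tool, called after ">>>" in YAML: its name, and indented under it one key for each argument. carry_out: Moves the arm, as the interface text tells. Its arguments: {"type":"object","properties":{"deltas":{"type":"array"},"newtons":{"type":"number"}},"required":["deltas"]}

```bash
mkdir -p pics; cat > h.py <<'E'
import numpy as np, cv2
from rig import ctrl, viewer, order
from scipy.spatial.transform import Rotation as R
def q2R(q): return R.from_quat([q[1],q[2],q[3],q[0]]).as_matrix()
def cam(name, s=None):
    c=viewer.calibration(name)
    if name=='wrist':
        T=np.array(c['T_tool_cam']); s=s or ctrl.sense(); Rt=q2R(s['ee_rot'])
        return c, Rt@T[:3,:3], Rt@T[:3,3]+np.array(s['eef_pos'])
    a=np.array(c['attitude'])
    return c, (q2R(a) if a.size==4 else a.reshape(3,3)), np.array(c['xyz'])
def ray(C,uv):
    c,Rc,p=C; K=np.array([[c['fx'],0,c['cx']],[0,c['fy'],c['cy']],[0,0,1.]])
    d=cv2.undistortPoints(np.array([[uv]],float),K,np.array([c['k1'],0,0,0.]))  # small k1
    d=d.ravel(); d=Rc@np.array([d[0],d[1],1]); return p,d/np.linalg.norm(d)
def plane(C,uv,z):
    p,d=ray(C,uv); return p+d*(z-p[2])/d[2]
def proj(C,P):
    c,Rc,p=C; q=Rc.T@(np.array(P,float)-p); s=q[:2]/q[2]; s=s*(1+c['k1']*(s@s)); return np.array([c['fx']*s[0]+c['cx'],c['fy']*s[1]+c['cy']])
def tri(Cs,uvs):
    A=np.zeros((3,3));b=np.zeros(3)
    for C,u in zip(Cs,uvs):
        p,d=ray(C,u);M=np.eye(3)-np.outer(d,d);A+=M;b+=M@p
    return np.linalg.solve(A,b)
def snap(name,fn):
    s=ctrl.sense(); im=viewer.capture(name); cv2.imwrite('pics/'+fn,im[:,:,::-1]); return im,cam(name,s)
E
python3 - <<'E'
from h import *
for n in ['scene','top','wrist']: 
    im,C=snap(n,n+'0.png'); print(n,viewer.calibration(n))
s=ctrl.sense();print(s)
a=cv2.imread('pics/scene0.png');b=cv2.imread('pics/top0.png')
cv2.imwrite('pics/st.png',cv2.resize(np.vstack([a,b]),(640,800))[:,:])
E
```

```text
scene {'fx': 449.63060795544084, 'fy': 449.63060795544084, 'cx': 305.16123868769887, 'cy': 200.67556818794793, 'k1': -0.08566111886924198, 'xyz': array([ 72.02161769, 619.94777502, 662.02581763]), 'attitude': array([ 0.14830571, -0.31878968,  0.83712259, -0.41905169])}
top {'fx': 383.405651962805, 'fy': 383.405651962805, 'cx': 325.0718113030214, 'cy': 196.0092981296033, 'k1': -0.07532636852903239, 'xyz': array([357.22482082,  38.30958526, 995.19872255]), 'attitude': array([ 0.07756479, -0.6799866 ,  0.72451387, -0.08174092])}
wrist {'fx': 281.8258441592967, 'fy': 281.8258441592967, 'cx': 316.4180154073754, 'cy': 195.62274924278654, 'k1': -0.003947196307740873, 'T_tool_cam': array([[ 4.05293384e-04, -3.23435371e-01,  9.46250177e-01,
        -1.43440767e+02],
       [ 9.99999917e-01,  1.78977872e-04, -3.67139246e-04,
        -1.07439097e-02],
       [-5.06120248e-05,  9.46250246e-01,  3.23435416e-01,
        -8.44678407e+01],
       [ 0.00000000e+00,  0.00000000e+00,  0.00000000e+00,
         1.00000000e+00]])}
{'time_s': 0.15, 'joints': array([-1.56342225e+00,  3.13342754e-01,  1.49820570e+00,  4.20906890e-05,
        1.33096344e+00, -2.23392452e-01]), 'dq': array([ 0.00022204, -0.00083126, -0.00367738,  0.00073415,  0.0015007 ,
       -0.00175645]), 'tau': array([ 9.24268643e-04, -4.12372470e+01, -2.59795386e+01, -2.27617893e-04,
        3.22231594e-03, -2.12246967e-07]), 'eef_pos': array([ 120.08121294, -510.91719238,  230.87704948]), 'ee_rot': array([ 0.0810823 ,  0.70245478,  0.0817254 , -0.70235597]), 'force': array([ 0.14858169,  0.11230027, -0.15839138]), 'wrist_torque': array([0.01813672, 0.05411238, 0.00643155]), 'grip_width': 1.0011754323659159}
```

View pics/top0.png

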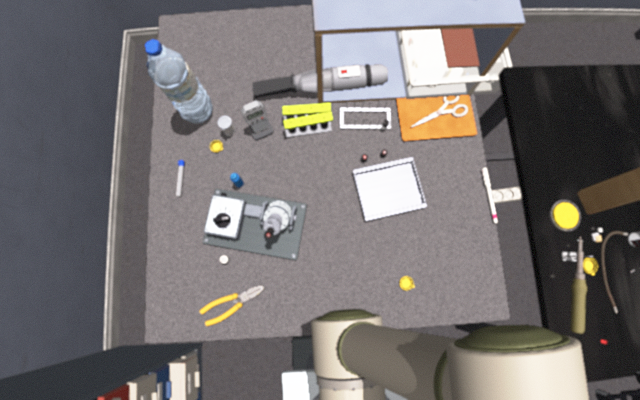

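View pics/scene0.png

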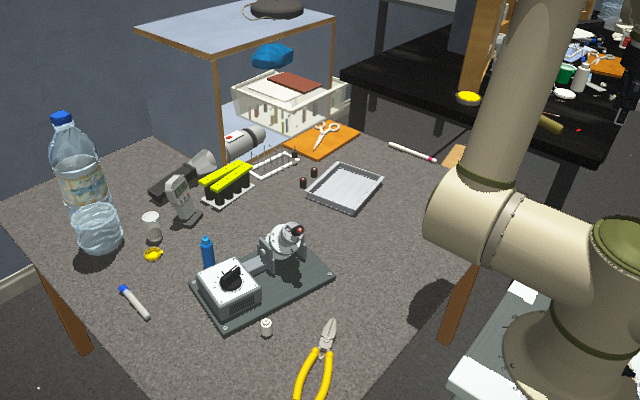

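The top view shows the plate with corners near (217,190), (205,240), (298,257) and (306,205). The knob is at (223,220), the drum at (269,234), the tray centre at (390,190), the blue bottle at (236,180) and the dropper at (224,259).

```bash
python3 - <<'E'
from h import *
T=cam('top');S=cam('scene')
for n,uv,z in [('c1',(217,190),12),('c2',(205,240),12),('c3',(298,257),12),('c4',(306,205),12),('knob',(223,220),75),('tray',(390,190),20),('blue',(236,180),60),('drop',(224,259),36)]:
    print(n,plane(T,uv,z).round())
print('knob tri',tri([T,S],[(223,220),(231,275)]).round(1),'drumtip',tri([T,S],[(269,234),(298,229)]).round(1))
t=cv2.imread('pics/top0.png')[165:275,185:325];s=cv2.imread('pics/scene0.png')[210:345,180:345]
t=cv2.resize(t,(700,550),interpolation=cv2.INTER_CUBIC)
cv2.imwrite('pics/topc.png',t)
st=ctrl.sense(); print(q2R(st['ee_rot']).round(3))
E
```

```text
c1 [617. 311.  12.]
c2 [486. 343.  12.]
c3 [428. 104.  12.]
c4 [562.  77.  12.]
knob [524. 279.  75.]
tray [ 586. -146.   20.]
blue [628. 249.  60.]
drop [432. 287.  36.]
knob tri [526.5 280.9  71.5] drumtip [476.3 159.8 132.2]
[[ 0.     0.229 -0.973]
 [ 0.001 -0.973 -0.229]
 [-1.    -0.001 -0.   ]]
```

View pics/topc.png

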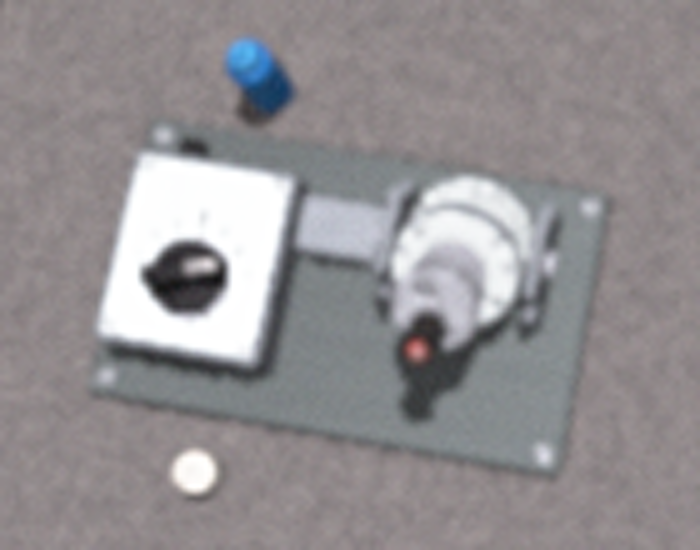

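The crop shows the bar knob lying almost sideways, with its light line to the right at (205,265). The off mark is above it at (203,215). The drum leans to the front, with its tip at (418,348). I'll move the wrist camera over the machine.

>>> carry_out:
  deltas:
    - [-1,0,-45,-39.7,0,0,0]
    - [-1,0,-90,-79.4,0,0,0]
    - [-1,0,-135,-119,0,0,0]
    - [-1,0,-180,-158.8,0,0,0]
    - [-1,0,-225,-198.5,0,0,0]

```text
time_s: 0.78
eef_pos: [262.3, -244.8, 231.3]
ee_rot: [0.081, 0.703, 0.081, -0.702]
force: [1.3, -0.0, -0.4]
grip_width: 0.998
```

>>> carry_out:
  deltas:
    - [-1,0,-45,-39.7,0,0,0]
    - [-1,0,-90,-79.4,0,0,0]
    - [-1,0,-135,-119,0,0,0]
    - [-1,0,-180,-158.8,0,0,0]
    - [-1,0,-225,-198.5,0,0,0]

```text
time_s: 1.4
eef_pos: [404.2, 19.8, 231.4]
ee_rot: [0.082, 0.703, 0.081, -0.702]
force: [0.3, -0.6, -0.4]
grip_width: 1.002
```

>>> carry_out:
  deltas:
    - [-1,0,-45,-39,-10,0,0]
    - [-1,0,-90,-78,-20,0,0]
    - [-1,0,-135,-117,-30,0,0]
    - [-1,0,-155,-136,-40,0,0]
    - [-1,0,-155,-136,-50,0,0]

```text
time_s: 2.02
eef_pos: [500.8, 201.4, 230.5]
ee_rot: [-0.373, -0.6, -0.373, 0.601]
force: [-0.4, -0.3, -1.2]
grip_width: 1.0
```

>>> carry_out:
  deltas:
    - [-1,0,0,0,-10,0,0]
    - [-1,0,0,0,-20,0,0]
    - [-1,0,0,0,-28,0,0]
    - [-1,0,0,0,-28,0,0]
    - [-1,0,0,0,-28,0,0]

```text
time_s: 2.65
eef_pos: [500.5, 199.8, 231.2]
ee_rot: [0.505, 0.495, 0.505, -0.495]
force: [0.6, 0.3, 0.7]
grip_width: 0.998
```

```bash
python3 - <<'E'
from h import *
s=ctrl.sense();print(s['time_s'],s['eef_pos'].round(1),q2R(s['ee_rot']).round(3),s['joints'].round(2))
im,C=snap('wrist','w1.png')
import pickle;pickle.dump(s,open('w1.pkl','wb'))
for n,P in [('knob',(525,280,80)),('drum',(476,160,132)),('c2',(486,343,12))]:print(n,proj(C,P).round())
cv2.imwrite('pics/w1v.png',cv2.resize(im[:,:,::-1],(800,500),interpolation=cv2.INTER_CUBIC))
E
```

```text
2.65 [500.5 199.8 231.2] [[-0.     1.     0.019]
 [-0.     0.019 -1.   ]
 [-1.    -0.     0.   ]] [0.16 0.34 1.46 0.   1.34 0.14]
knob [342. 104.]
drum [289. 235.]
c2 [305.  44.]
```

View pics/w1v.png

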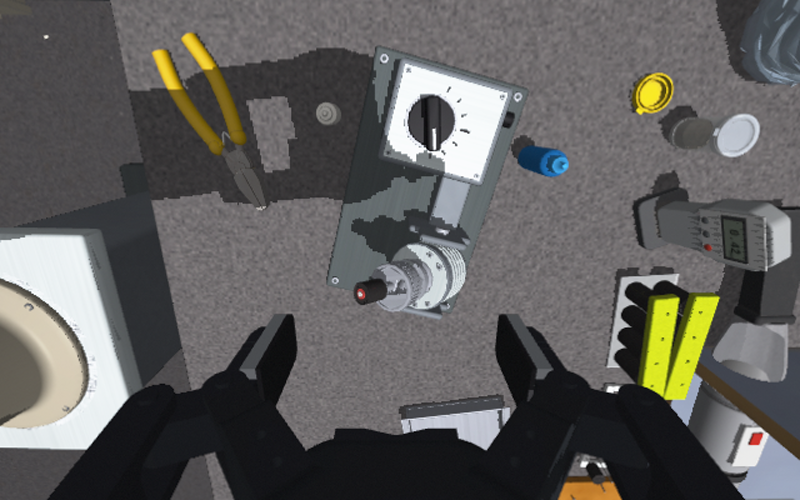

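The wrist view (800 wide) shows the bar with its white-line end at (433,148), so it is about 75° clockwise of off. Box top corners are (402,58), (507,82), (480,183) and (383,155). The red drum tip is at (362,294), the dropper at (327,113) and the tray edge at the bottom.

```bash
cat >> h.py <<'E'
def red(im,box):
    x0,y0,x1,y1=box; a=im[y0:y1,x0:x1].astype(int)
    m=(a[...,0]>110)&(a[...,0]>1.7*a[...,1])&(a[...,0]>1.7*a[...,2]); y,x=np.nonzero(m); return (x.mean()+x0,y.mean()+y0,len(x))
E
python3 - <<'E'
from h import *
import pickle
W=cam('wrist',pickle.load(open('w1.pkl','rb')));T=cam('top');S=cam('scene')
ims={k:cv2.imread('pics/'+f)[:,:,::-1] for k,f in [('W','w1.png'),('T','top0.png'),('S','scene0.png')]}
r={'W':red(ims['W'],(275,220,310,250)),'T':red(ims['T'],(255,222,285,245)),'S':red(ims['S'],(285,215,312,245))}
print(r); u={k:v[:2] for k,v in r.items()}
for a in ['WTS','WT','WS','TS']: print(a,tri([dict(W=W,T=T,S=S)[k] for k in a],[u[k] for k in a]).round(1))
g=cv2.cvtColor(ims['W'],cv2.COLOR_RGB2GRAY)
# white box top
m=(g>150).astype(np.uint8); m[:40]=0; m[150:]=0; m[:,:300]=0; m[:,412:]=0
m=cv2.morphologyEx(m,cv2.MORPH_CLOSE,np.ones((3,3)))
c=max(cv2.findContours(m,cv2.RETR_EXTERNAL,cv2.CHAIN_APPROX_NONE)[0],key=cv2.contourArea)
rc=cv2.minAreaRect(cv2.convexHull(c)); bp=cv2.boxPoints(rc); print(bp.round(1)); B=np.array([plane(W,p,53) for p in bp]);print(B.round(1))
for i in range(4):
    d=B[(i+1)%4]-B[i]; print(np.linalg.norm(d).round(1),np.degrees(np.arctan2(d[1],d[0])).round(1))
print('box c',B.mean(0))
# screws approx plate corners
for p in [(384,59),(518,98),(335,281)]: print('screw',plane(W,np.array(p)/1.25,12).round(1))
# skirt+bar dark blob
m=(g<60).astype(np.uint8); mm=np.zeros_like(m); mm[65:130,318:372]=m[65:130,318:372]
c=max(cv2.findContours(mm,cv2.RETR_EXTERNAL,cv2.CHAIN_APPROX_NONE)[0],key=cv2.contourArea)
(e,ax,an)=cv2.fitEllipse(c); print('skirt',e,ax,plane(W,e,60.5).round(1))
for n,p in [('bar ends',(432,97)),('',(433,150))]: print(n,plane(W,np.array(p)/1.25,80.5).round(1))
crop=ims['W'][55:260,255:425,::-1]; cv2.imwrite('pics/w1c.png',cv2.resize(crop,None,fx=2.9,fy=2.9,interpolation=cv2.INTER_CUBIC))
E
```

```text
{'W': (np.float64(289.037037037037), np.float64(234.55555555555554), 27), 'T': (np.float64(266.5), np.float64(233.5), 2), 'S': (np.float64(299.4166666666667), np.float64(229.16666666666666), 12)}
WTS [475.3 162.7 135.3]
WT [476.3 163.8 137.6]
WS [475.7 159.8 131.9]
TS [474.4 163.1 136.2]
[[298.3 133.2]
 [322.8  48.3]
 [408.   72.9]
 [383.6 157.8]]
[[480.3 247.1  53. ]
 [505.6 333.1  53. ]
 [595.8 311.6  53. ]
 [578.6 221.1  53. ]]
89.6 73.6
92.7 -13.4
92.2 -100.7
101.7 165.2
box c [540.08685156 278.23323223  53.        ]
screw [488.3 340.2  12. ]
screw [616.4 309.3  12. ]
screw [434.9 114.8  12. ]
skirt (341.4826965332031, 96.75526428222656) (25.500614166259766, 40.513328552246094) [526.3 286.6  60.5]
bar ends [527.8 303.9  80.5]
 [530.6 264.3  80.5]
```

View pics/w1c.png

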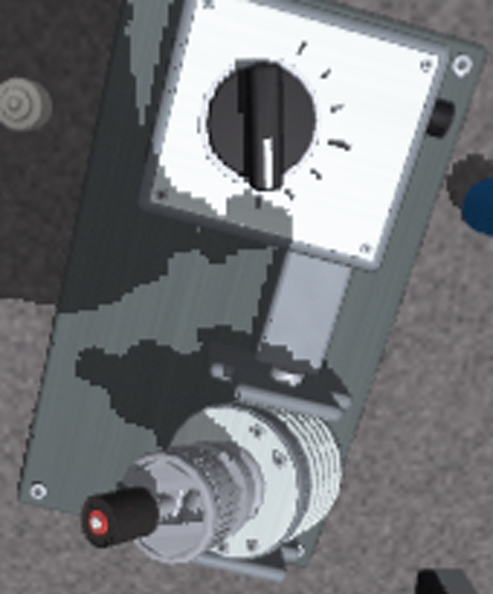

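The crop shows the bar at image x≈266, running from y≈62 to 190 with the white line at its lower end. The long mark is at (340,145) and the skirt centre is near (261,122), so it is three clicks from off. I'll go above the knob.

>>> carry_out:
  deltas:
    - [0,20,10,-35,0,0,0]
    - [0,50,20,-70,0,0,0]
    - [0,90,30,-86,0,0,0]
    - [0,121,30,-86,0,0,0]
    - [0,121,30,-86,0,0,0]

```text
time_s: 3.32
eef_pos: [527.6, 286.1, 108.3]
ee_rot: [0.504, 0.493, 0.506, -0.496]
force: [-0.2, 0.9, -0.0]
grip_width: 0.503
```

```bash
python3 - <<'E'
from h import *
import pickle
W=cam('wrist',pickle.load(open('w1.pkl','rb')))
print('skirt',plane(W,(345,97.1),60.5).round(1),'bar',plane(W,(346.7,98.3),80.5).round(1))
s=ctrl.sense();print(s['time_s'],s['eef_pos'].round(1),s['grip_width'],q2R(s['ee_rot'])[:,1].round(3))
im,C=snap('wrist','w2.png'); pickle.dump(s,open('w2.pkl','wb'))
u=proj(C,(529,286,80.5));print(u, proj(C,(529,286,60.5)),proj(C,(529,265,80.5)),proj(C,(529,307,80.5)))
x,y=int(u[0]),int(u[1]);x0=max(x-140,0);y0=max(y-120,0);print(x0,y0)
cv2.imwrite('pics/w2c.png',cv2.resize(im[y0:y+120,x0:x+140,::-1],None,fx=2.5,fy=2.5,interpolation=cv2.INTER_CUBIC))
E
```

```text
skirt [530.  286.3  60.5] bar [529.8 285.   80.5]
3.325 [527.6 286.1 108.3] 0.5025291305162539 [ 1.     0.02  -0.005]
[317.24980535 231.35597894] [317.27180121 219.30269797] [316.60655888 258.65220128] [317.94128841 202.00695646]
177 111
```

View pics/w2c.png

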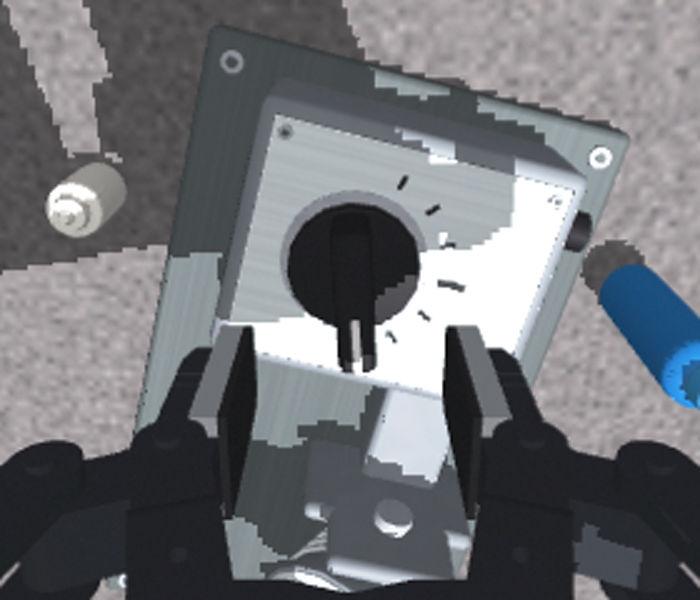

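The crop shows the bar centred at x≈352 with its lower end at y≈370. This agrees with the prediction to about 1 mm, and the knob sits 2 mm right of the finger centre. I'll descend and grip.

>>> carry_out:
  deltas:
    - [0,12,2,-0.5,0,0,0]
    - [0,30,2,-0.5,0,0,0]
    - [0,44.5,2,-0.5,0,0,0]
    - [0.5,44.5,2,-0.5,0,0,0]
    - [1,44.5,2,-0.5,0,0,0]
  newtons: 40

```text
time_s: 4.0
eef_pos: [528.7, 287.2, 65.7]
ee_rot: [0.504, 0.493, 0.507, -0.496]
force: [-3.2, -2.0, 5.3]
grip_width: 0.116
```

>>> carry_out:
  deltas:
    - [1,0,0,0,0,0,0]
    - [1,0,0,0,0,0,0]
    - [1,0,0,0,0,0,0]
    - [1,0,0,0,0,0,0]
    - [1,0,0,0,0,0,0]

```text
time_s: 4.62
eef_pos: [528.8, 287.2, 65.8]
ee_rot: [0.504, 0.493, 0.506, -0.496]
force: [-9.2, 0.1, 2.3]
grip_width: 0.114
```

>>> carry_out:
  deltas:
    - [1,0,0,0,-8,0,0]
    - [1,0,0,0,-17,0,0]
    - [1,0,0,0,-25,0,0]
    - [1,0,0,0,-25,0,0]
    - [1,0,0,0,-25,0,0]

```text
time_s: 5.25
eef_pos: [528.4, 287.1, 65.7]
ee_rot: [0.599, 0.372, 0.602, -0.375]
force: [-11.9, -0.1, 3.2]
grip_width: 0.116
```

```bash
cat >> h.py <<'E'
def st():
    s=ctrl.sense();M=q2R(s['ee_rot']);y=M[:,1];print(round(s['time_s'],2),'p',s['eef_pos'].round(1),'x',M[:,0].round(3),'y',y.round(3),'yaw_y',np.degrees(np.arctan2(y[1],y[0])).round(1),'F',s['force'].round(1),'T',s['wrist_torque'].round(2),'w',(85*s['grip_width']).round(1),'q',s['joints'].round(2)); return s
E
python3 -c "from h import *;st()"
```

```text
Traceback (most recent call last):
  File "h.py", line 31, in st
    s=ctrl.sense();M=q2R(s['ee_rot']);y=M[:,1];print(round(s['time_s'],2),'p',s['eef_pos'].round(1),'x',M[:,0].round(3),'y',y.round(3),'yaw_y',np.degrees(np.arctan2(y[1],y[0])).round(1),'F',s['force'].round(1),'T',s['wrist_torque'].round(2),'w',(85*s['grip_width']).round(1),'q',s['joints'].round(2)); return s
                                                                                                                                                                                                                                                     ^^^^^^^^^^^^^^^^^^^^^^^^^^
AttributeError: 'float' object has no attribute 'round'
```

>>> carry_out:
  deltas:
    - [1,0,-0.9,-0.4,-8,0,0]
    - [1,0,-0.9,-0.4,-17,0,0]
    - [1,0,-0.9,-0.4,-25,0,0]
    - [1,0,-0.9,-0.4,-25,0,0]
    - [1,0,-0.9,-0.4,-25,0,0]

```text
time_s: 5.88
eef_pos: [528.0, 286.9, 65.8]
ee_rot: [0.666, 0.234, 0.668, -0.235]
force: [-9.4, -1.3, 1.2]
grip_width: 0.119
```

>>> carry_out:
  deltas:
    - [1,0,0,0,-8,0,0]
    - [1,0,0,0,-17,0,0]
    - [1,0,0,0,-25,0,0]
    - [1,0,0,0,-25,0,0]
    - [1,0,0,0,-25,0,0]

```text
time_s: 6.5
eef_pos: [527.8, 286.6, 65.8]
ee_rot: [0.7, 0.084, 0.704, -0.085]
force: [-10.2, -3.6, 3.1]
grip_width: 0.117
```

```bash
sed -i "s/(85\*s\['grip_width'\]).round(1)/round(85*float(s['grip_width']),1)/" h.py
python3 -c "from h import *;st()"
```

```text
6.5 p [527.8 286.6  65.8] x [-0.005 -0.002 -1.   ] y [ 0.238  0.971 -0.003] yaw_y 76.2 F [-10.2  -3.6   3.1] T [-0.43  1.65  0.07] w 9.9 q [ 0.3   0.65  1.44  0.    1.06 -1.03]
```

>>> carry_out:
  deltas:
    - [0,0,0,0,0,0,0]
    - [0,0,0,0,0,0,0]
    - [0,-20,0,0,0,0,0]
    - [0,-60,0,0,0,0,0]
    - [-0.4,-115,0,0,0,0,0]

```text
time_s: 7.12
eef_pos: [529.4, 286.7, 181.5]
ee_rot: [0.702, 0.085, 0.702, -0.085]
force: [0.3, 0.1, 0.4]
grip_width: 0.691
```

```bash
cat >> h.py <<'E'
yw=np.radians(-13.5); PX=np.array([np.cos(yw),np.sin(yw),0]); PY=np.array([-np.sin(yw),np.cos(yw),0]); Z=np.array([0,0,1.])
A=-np.sin(np.radians(35))*PX+np.cos(np.radians(35))*Z
def ori(x,y):
    x=x/np.linalg.norm(x); y=y-x*(x@y); y/=np.linalg.norm(y); return np.c_[x,y,np.cross(x,y)]
def collar_ori(deg): # y = PY turned by deg about A
    return ori(-A,R.from_rotvec(A*np.radians(deg)).apply(PY))
def delta(p,M):
    s=st(); C=q2R(s['ee_rot']); print('shift',(C.T@(np.array(p)-s['eef_pos'])).round(2),'rotvec',np.degrees(R.from_matrix(C.T@M).as_rotvec()).round(2))
E
python3 - <<'E'
from h import *
cm=np.array([497.6,156.6,101]); delta(cm+75*A,collar_ori(-60))
im,C=snap('top','t3.png')
E
```

```text
7.12 p [529.4 286.7 181.5] x [-0.001 -0.    -1.   ] y [ 0.238  0.971 -0.001] yaw_y 76.2 F [0.3 0.1 0.4] T [-0.06  0.   -0.05] w 58.7 q [ 0.3   0.52  1.32 -0.    1.3  -1.03]
shift [  19.25 -134.17  -42.88] rotvec [ 57.78 -31.69  18.46]
```

>>> carry_out:
  deltas:
    - [-0.4,-10,-25,-8,8.7,-4.8,2.8]
    - [-0.4,-15,-50,-16,17.3,-9.5,5.5]
    - [-0.4,-20,-75,-25,26,-14.3,8.3]
    - [-0.4,-20,-100,-33,34.7,-19,11.1]
    - [-0.4,-20,-120,-40,43,-23.7,13.9]

```text
time_s: 7.8
eef_pos: [462.0, 179.2, 201.5]
ee_rot: [0.753, 0.399, 0.45, -0.266]
force: [0.4, -1.3, -0.4]
grip_width: 0.699
```

```bash
python3 - <<'E'
from h import *
cm=np.array([497.6,156.6,101]); delta(cm+75*A,collar_ori(-60))
E
```

```text
7.8 p [462.  179.2 201.5] x [ 0.453 -0.042 -0.89 ] y [0.76  0.539 0.362] yaw_y 35.3 F [ 0.4 -1.3 -0.4] T [ 0.01  0.24 -0.07] w 59.4 q [ 0.2   0.09  1.94 -0.21  0.67 -0.22]
shift [ 32.47 -25.62  -3.19] rotvec [14.41 -7.92  4.24]
```

>>> carry_out:
  deltas:
    - [-0.4,0,-18,-2,7.2,-4,2.1]
    - [-0.4,10,-25.6,-3.2,14.4,-7.9,4.2]
    - [-0.4,22,-25.6,-3.2,14.4,-7.9,4.2]
    - [-0.4,32.5,-25.6,-3.2,14.4,-7.9,4.2]
    - [-0.4,32.5,-25.6,-3.2,14.4,-7.9,4.2]

```text
time_s: 8.43
eef_pos: [456.2, 167.2, 161.5]
ee_rot: [0.736, 0.485, 0.348, -0.32]
force: [-0.4, -0.0, 0.7]
grip_width: 0.701
```

```bash
python3 - <<'E'
from h import *
import pickle
cm=np.array([497.6,156.6,101]); delta(cm+75*A,collar_ori(-60))
s=ctrl.sense(); pickle.dump(s,open('w4.pkl','wb')); im,C=snap('wrist','w4.png')
for n,k in [('tip',40),('top',9.5),('mid',0),('face',-36)]: print(n,proj(C,cm+k*A).round(1))
cv2.imwrite('pics/w4c.png',cv2.resize(im[:,140:500,::-1],None,fx=1.5,fy=1.5,interpolation=cv2.INTER_CUBIC))
E
```

```text
8.43 p [456.2 167.2 161.5] x [ 0.553 -0.133 -0.822] y [0.808 0.326 0.491] yaw_y 22.0 F [-0.4 -0.   0.7] T [0.06 0.3  0.01] w 59.6 q [ 0.25  0.13  2.07 -0.62  0.47  0.45]
shift [-0.96 -0.05  0.66] rotvec [ 0.36 -0.16  0.28]
tip [314.8 227.9]
top [315.1 211.4]
mid [315.2 207. ]
face [315.5 193.4]
```

View pics/w4c.png

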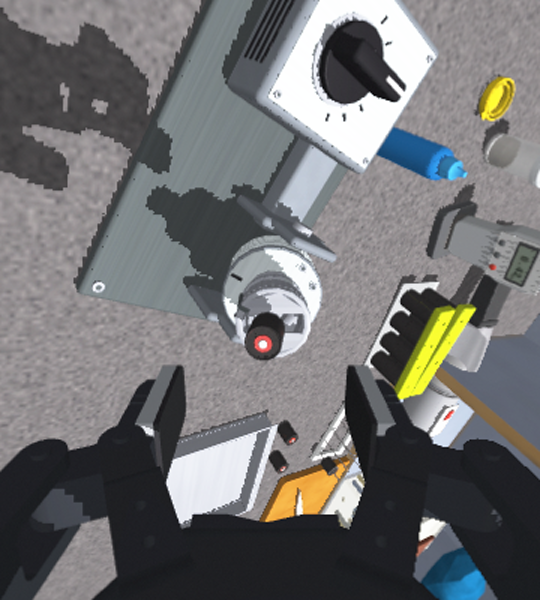

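The red tip is at (262,344), which is full-image (314.8,229.4) and within 1.5 px of the prediction. The knob bar points to the off mark. The collar centre needs a closer crop.

```bash
python3 - <<'E'
from h import *
im=cv2.imread('pics/w4.png')[150:250,270:375]
cv2.imwrite('pics/w4d.png',cv2.resize(im,None,fx=6,fy=6,interpolation=cv2.INTER_CUBIC))
E
```

```text
(no output)
```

View pics/w4d.png

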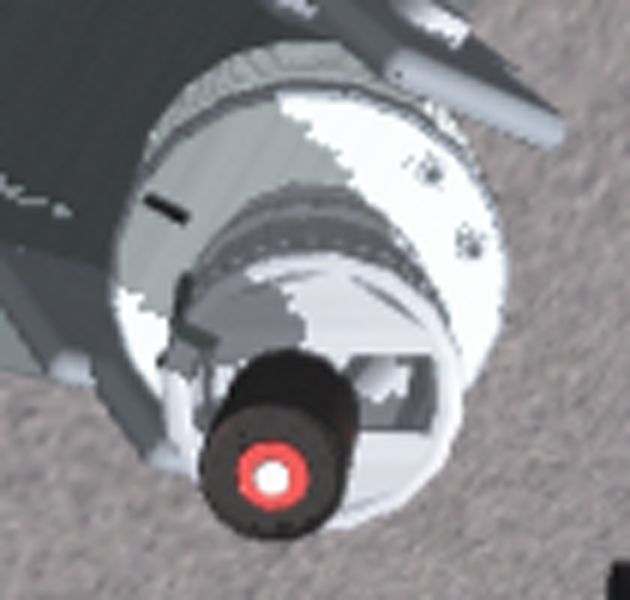

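In the crop, the collar rim centre is about (308,385), which is full-image (321.3,214.2). The gearcase face centre is about (308,265) and the drum tip is (275,475). The loose drum droops forward a little, so I'll triangulate the collar itself.

```bash
python3 - <<'E'
from h import *
import pickle
W1=cam('wrist',pickle.load(open('w1.pkl','rb')));W4=cam('wrist',pickle.load(open('w4.pkl','rb')))
top=tri([W1,W4],[(314.3,229.8),(321.3,214.2)]);tip=tri([W1,W4],[(289,234.6),(315.5,229.6)])
print('top',top.round(1),'tip',tip.round(1),'dir',(tip-top).round(1),30.5*A)
print('reproj',proj(W1,top),proj(W4,top))
cm=np.array([497.6,156.6,101])
for P in [cm+40*A,cm+9.5*A,cm-36*A]: print('depth',(W4[1].T@(P-W4[2])).round(1), (W1[1].T@(P-W1[2])).round(1))
M=q2R(pickle.load(open('w4.pkl','rb'))['ee_rot']); print('cm',top-9.5*A,'vs old in tool',M.T@(top-9.5*A-cm))
for P in [cm]: print(proj(W1,P+9.5*A),proj(W1,P-36*A))
E
```

```text
top [500.4 154.3 108. ] tip [476.4 161.  133.8] dir [-24.    6.7  25.8] [-17.01071845   4.08391218  24.98413735]
reproj [314.28527233 229.85497566] [321.31963003 214.13059669]
depth [ -1.1  22.3 194.7] [-27.2  36.4 266.5]
depth [ -1.   12.5 223.5] [-10.3  32.4 291.5]
depth [ -0.8  -2.1 266.6] [ 15.   26.5 328.9]
cm [505.72860487 153.06794181 100.20966009] vs old in tool [5.61598497 5.02953978 4.72638675]
[306.4773989  226.96861825] [329.227513   218.35839649]
```

```bash
python3 - <<'E'
from h import *
import pickle
W1=cam('wrist',pickle.load(open('w1.pkl','rb')));W4=cam('wrist',pickle.load(open('w4.pkl','rb')))
print('face',tri([W1,W4],[(335,221.5),(321.3,194.5)])+36*A)
cm=np.array([505,153.3,101]); delta(cm-11*A,collar_ori(-60))
E
```

```text
face [504.65606736 154.31632369 101.52627592]
8.47 p [456.3 167.2 161.9] x [ 0.554 -0.133 -0.822] y [0.808 0.326 0.492] yaw_y 22.0 F [0.2 0.2 0.2] T [ 0.07  0.26 -0.04] w 59.6 q [ 0.25  0.13  2.07 -0.62  0.47  0.45]
shift [89.93  4.94  5.38] rotvec [ 0.34 -0.15  0.24]
```

>>> carry_out:
  deltas:
    - [-0.6,0,4.9,5.3,0,0,0]
    - [-0.6,25,4.9,5.3,0,0,0]
    - [-0.6,50,4.9,5.3,0,0,0]
    - [-0.6,75,4.9,5.3,0,0,0]
    - [-0.6,90,4.9,5.3,0,0,0]

```text
time_s: 9.1
eef_pos: [511.8, 151.5, 91.5]
ee_rot: [0.736, 0.485, 0.348, -0.32]
force: [-0.3, 0.4, 0.2]
grip_width: 0.801
```

```bash
python3 - <<'E'
from h import *
cm=np.array([505,153.3,101]); delta(cm-11*A,collar_ori(-60))
im,C=snap('wrist','w5.png')
for k in (40,9.5,-36): print(proj(C,cm+k*A).round(1))
cv2.imwrite('pics/w5c.png',cv2.resize(im[150:400,180:460,::-1],None,fx=2.2,fy=2.2,interpolation=cv2.INTER_CUBIC))
E
```

```text
9.1 p [511.8 151.5  91.5] x [ 0.554 -0.133 -0.822] y [0.808 0.325 0.492] yaw_y 21.9 F [-0.3  0.4  0.2] T [ 0.08  0.24 -0.02] w 68.1 q [ 0.18  0.35  2.03 -0.86  0.31  0.66]
shift [-0.78 -0.19 -0.33] rotvec [ 0.32 -0.12  0.23]
[312.5 317.6]
[313.5 273.3]
[314.4 232.9]
```

View pics/w5c.png

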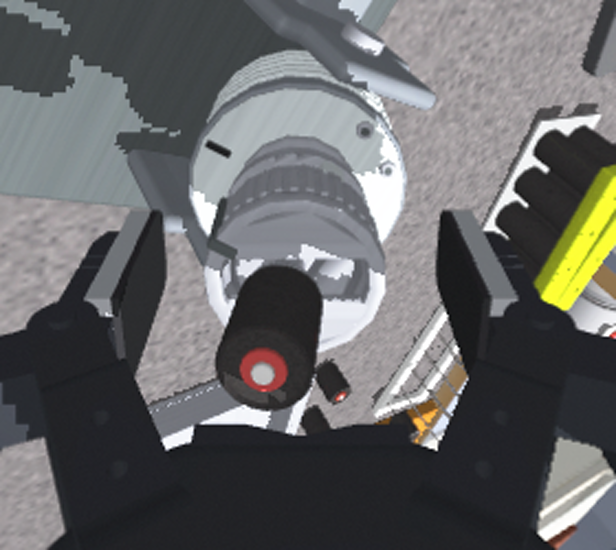

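The collar rim centre is at (295,278), i.e. full-image (314,276.5), against a prediction of (313.5,273). It lies centred between the pads, and the drum leans slightly left with its tip at (262,372). I'll close.

>>> carry_out:
  deltas:
    - [0,0,0,1,0,0,0]
    - [0.4,0,0,1,0,0,0]
    - [1,0,0,1,0,0,0]
    - [1,0,0,1,0,0,0]
    - [1,0,0,1,0,0,0]
  newtons: 40

```text
time_s: 9.78
eef_pos: [510.1, 150.7, 92.6]
ee_rot: [0.736, 0.485, 0.348, -0.32]
force: [-7.2, -2.7, 3.1]
grip_width: 0.456
```

```bash
cat >> h.py <<'E'
def ax():
    s=st(); M=q2R(s['ee_rot']); print('F_tool',(M.T@s['force']).round(1),'T_tool',(M.T@s['wrist_torque']).round(2),'along A',round(float((s['eef_pos']-np.array([505,153.3,101]))@A),2),'rel yaw about A',np.degrees(np.arctan2(M[:,1]@np.cross(A,PY),M[:,1]@PY)).round(1))
E
python3 -c "from h import *;ax()"
```

```text
9.78 p [510.1 150.7  92.6] x [ 0.553 -0.134 -0.822] y [0.808 0.326 0.491] yaw_y 21.9 F [-7.2 -2.7  3.1] T [-0.33  0.76 -0.29] w 38.7 q [ 0.18  0.34  2.03 -0.86  0.31  0.65]
F_tool [-6.1 -5.2  2. ] T_tool [-0.04 -0.16 -0.86] along A -10.1 rel yaw about A -59.7
```

>>> carry_out:
  deltas:
    - [1,-2,-0.5,0,0,0,0]
    - [1,-4,-1,0,0,0,0]
    - [1,-6,-1,0,0,0,0]
    - [1,-8,-1,0,0,0,0]
    - [1,-8,-1,0,0,0,0]

```text
time_s: 10.4
eef_pos: [506.0, 151.7, 98.4]
ee_rot: [0.736, 0.485, 0.348, -0.319]
force: [4.8, -3.9, -5.8]
grip_width: 0.454
```

```bash
python3 -c "from h import *;ax()"
```

```text
10.4 p [506.  151.7  98.4] x [ 0.554 -0.133 -0.822] y [0.807 0.325 0.492] yaw_y 22.0 F [ 4.8 -3.9 -5.8] T [-0.33 -0.05 -0.13] w 38.6 q [ 0.18  0.32  2.04 -0.83  0.32  0.63]
F_tool [ 8.  -0.2  2.9] T_tool [-0.07 -0.34 -0.06] along A -2.95 rel yaw about A -59.7
```

>>> carry_out:
  deltas:
    - [1,0,0,0,-4,0,0]
    - [1,0,0,0,-10,0,0]
    - [1,0,0,0,-17,0,0]
    - [1,0,0,0,-24,0,0]
    - [1,0,0,0,-30,0,0]

```text
time_s: 11.02
eef_pos: [506.9, 152.3, 98.9]
ee_rot: [0.837, 0.277, 0.418, -0.217]
force: [9.7, -0.6, -6.3]
grip_width: 0.455
```

```bash
python3 -c "from h import *;ax()"
```

```text
11.03 p [506.9 152.3  98.9] x [ 0.556 -0.131 -0.821] y [0.595 0.753 0.283] yaw_y 51.7 F [ 9.7 -0.6 -6.3] T [ 0.24 -0.41  0.2 ] w 38.7 q [ 0.18  0.32  2.03 -0.83  0.32  0.1 ]
F_tool [10.7  3.5  2.9] T_tool [ 0.02 -0.11  0.5 ] along A -2.89 rel yaw about A -29.5
```

>>> carry_out:
  deltas:
    - [1,0,0,0,-7,0,0]
    - [1,0,0,0,-14,0,0]
    - [1,0,0,0,-21,0,0]
    - [1,0,0,0,-28,0,0]
    - [1,0,0,0,-31.5,0,0]

```text
time_s: 11.65
eef_pos: [507.3, 153.3, 99.1]
ee_rot: [0.882, 0.04, 0.461, -0.094]
force: [12.8, 6.3, -9.4]
grip_width: 0.456
```

```bash
python3 -c "from h import *;ax()"
```

```text
11.65 p [507.3 153.3  99.1] x [ 0.558 -0.128 -0.82 ] y [ 0.203  0.979 -0.016] yaw_y 78.3 F [12.8  6.3 -9.4] T [ 1.16 -0.56  0.8 ] w 38.8 q [ 0.18  0.32  2.03 -0.83  0.31 -0.45]
F_tool [14.1  8.9  3.9] T_tool [ 0.06 -0.32  1.48] along A -2.88 rel yaw about A 2.0
```

>>> carry_out:
  deltas:
    - [1,1,1,0,1.5,0,0]
    - [1,3,1.3,0,1.5,0,0]
    - [1,5,1.5,0,1.5,0,0]
    - [1,7,1.5,0,1.5,0,0]
    - [1,8,1.5,0,1.5,0,0]

```text
time_s: 12.28
eef_pos: [511.5, 152.6, 93.1]
ee_rot: [0.881, 0.052, 0.46, -0.102]
force: [-9.4, 0.4, 17.4]
grip_width: 0.457
```

```bash
python3 -c "from h import *;ax()"
```

```text
12.28 p [511.5 152.6  93.1] x [ 0.557 -0.132 -0.82 ] y [ 0.228  0.974 -0.002] yaw_y 76.8 F [-9.4  0.4 17.4] T [-0.44  0.05 -0.31] w 38.9 q [ 0.18  0.34  2.03 -0.86  0.31 -0.39]
F_tool [-19.6  -1.8   2.4] T_tool [ 0.   -0.05 -0.53] along A -10.19 rel yaw about A 0.3
```

>>> carry_out:
  deltas:
    - [-0.4,-1,0,0,0,0,0]
    - [-0.4,-1,0,0,0,0,0]
    - [-0.4,-15,0,0,0,0,0]
    - [-0.4,-55,0,0,0,0,0]
    - [-0.4,-95,0,0,0,0,0]

```text
time_s: 12.9
eef_pos: [457.1, 165.0, 170.3]
ee_rot: [0.88, 0.052, 0.461, -0.102]
force: [0.1, 0.4, 0.3]
grip_width: 0.701
```

```bash
python3 - <<'E'
from h import *
import pickle
ax(); s=ctrl.sense(); pickle.dump(s,open('w6.pkl','wb'))
im,C=snap('wrist','w6.png'); t,T=snap('top','t6.png'); q,S=snap('scene','s6.png')
cm=np.array([505,153.3,101])
for k in (40,29,9.5,-36): print(k,proj(C,cm+k*A).round(1))
a=red(im,(290,200,350,320)); b=red(q,(285,215,312,245)); print(a,b, proj(S,cm+40*A), red(t,(255,222,285,245)))
print(tri([C,S],[a[:2],b[:2]]), cm+40*A)
cv2.imwrite('pics/w6c.png',cv2.resize(im[150:270,250:400,::-1],None,fx=5,fy=5,interpolation=cv2.INTER_CUBIC))
E
```

```text
12.9 p [457.1 165.  170.3] x [ 0.553 -0.132 -0.822] y [ 0.228  0.974 -0.003] yaw_y 76.8 F [0.1 0.4 0.3] T [ 0.02  0.23 -0.  ] w 59.6 q [ 0.24  0.11  2.06 -0.59  0.49 -0.64]
F_tool [-0.2  0.4  0.2] T_tool [-0.02  0.23 -0.02] along A 85.04 rel yaw about A 0.3
40 [315.4 220.3]
29 [315.5 214.5]
9.5 [315.5 205.5]
-36 [315.6 189.1]
(np.float64(317.2972972972973), np.float64(220.64864864864865), 74) (np.float64(298.3333333333333), np.float64(227.55555555555554), 9) [296.53712897 226.66782626] (np.float64(nan), np.float64(nan), 0)
[475.40739277 161.92113326 138.45642148] [482.69086105 158.6559504  133.76608177]h.py:29: RuntimeWarning: Mean of empty slice.
  m=(a[...,0]>110)&(a[...,0]>1.7*a[...,1])&(a[...,0]>1.7*a[...,2]); y,x=np.nonzero(m); return (x.mean()+x0,y.mean()+y0,len(x))
  ret = ret.dtype.type(ret / rcount)
```

View pics/w6c.png

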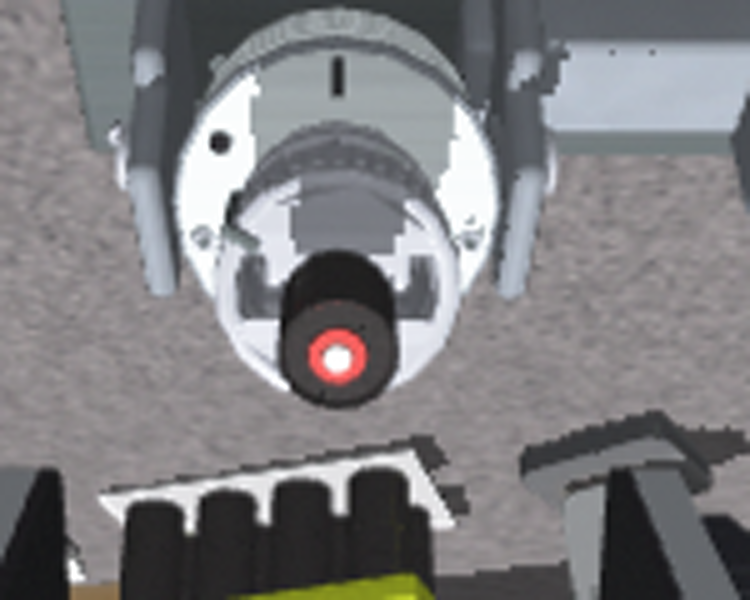

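The pointer rib at (235,210) is at the dot (220,142), 60° counter-clockwise from the line (338,78). The collar is flush, so it is open and home. The drum tip (338,357) and the collar are both centred at x≈338. Next I'll grasp the drum from the side, with the tool tilted.

```bash
cat >> h.py <<'E'
CM=np.array([505,153.3,101]); DM=CM+29*A+1.3*PY
def dtool(t): # t deg from down toward +PX
    t=np.radians(t); return ori(np.sin(t)*PX-np.cos(t)*Z,PY)
G=dtool(-25); TG=DM+3*A+10*G[:,0]-1.5*PX
E
python3 - <<'E'
from h import *
print(TG); delta(TG-80*G[:,0],G)
E
```

```text
[481.88820008 160.185592   118.14978755]
13.05 p [457.9 165.4 171. ] x [ 0.557 -0.131 -0.82 ] y [ 0.228  0.974 -0.002] yaw_y 76.8 F [ 0.5 -0.1 -0.3] T [ 0.05  0.27 -0.01] w 59.7 q [ 0.25  0.11  2.06 -0.59  0.49 -0.64]
shift [17.24  0.15 59.06] rotvec [ 0.37 59.88  0.06]
```

>>> carry_out:
  deltas:
    - [-0.3,-10,0,12,0,10,0]
    - [-0.3,-10,0,24,0,20,0]
    - [-0.3,-5,0,36,0,30,0]
    - [-0.3,5,0,48,0,40,0]
    - [-0.3,17,0,59,0,50,0]

```text
time_s: 13.68
eef_pos: [515.6, 150.7, 188.3]
ee_rot: [0.6, 0.091, 0.791, -0.071]
force: [-0.3, -0.2, -0.4]
grip_width: 0.649
```

```bash
python3 -c "
from h import *
delta(TG-80*G[:,0],G)"
```

```text
13.68 p [515.6 150.7 188.3] x [-0.263  0.058 -0.963] y [ 0.23   0.973 -0.004] yaw_y 76.7 F [-0.3 -0.2 -0.4] T [-0.02 -0.1   0.05] w 55.1 q [ 0.03  0.52  1.34  0.07  1.55 -1.32]
shift [-1.93  1.29 -1.78] rotvec [0.12 9.39 0.28]
```

>>> carry_out:
  deltas:
    - [-0.3,-2,1.3,-1.8,0,9.4,0.3]
    - [-0.3,-2,1.3,-1.8,0,9.4,0.3]
    - [-0.3,-2,1.3,-1.8,0,9.4,0.3]
    - [-0.3,-2,1.3,-1.8,0,9.4,0.3]
    - [-0.3,-2,1.3,-1.8,0,9.4,0.3]

```text
time_s: 14.3
eef_pos: [513.4, 153.4, 192.2]
ee_rot: [0.537, 0.098, 0.836, -0.062]
force: [-1.1, 0.5, 0.5]
grip_width: 0.653
```

```bash
python3 - <<'E'
from h import *
import pickle
delta(TG,G); s=ctrl.sense(); pickle.dump(s,open('w7.pkl','wb')); im,C=snap('wrist','w7.png')
for k in (40,29,18,9.5): print(k,proj(C,CM+1.3*PY+k*A).round(1))
W6=cam('wrist',pickle.load(open('w6.pkl','rb')))
a=red(im,(250,150,400,330));print(a)
print('tip',tri([C,W6],[a[:2],(317.3,220.65)]).round(1),CM+40*A+1.3*PY)
cv2.imwrite('pics/w7c.png',cv2.resize(im[100:350,180:460,::-1],None,fx=2.2,fy=2.2,interpolation=cv2.INTER_CUBIC))
E
```

```text
14.3 p [513.4 153.4 192.2] x [-0.404  0.097 -0.909] y [0.23  0.973 0.002] yaw_y 76.7 F [-1.1  0.5  0.5] T [-0.02 -0.13 -0.01] w 55.5 q [ 0.02  0.59  1.24  0.11  1.72 -1.33]
shift [80.77 -0.76  1.49] rotvec [ 0.24  0.43 -0.01]
40 [314.8 204.2]
29 [314.8 212.6]
18 [314.8 220.4]
9.5 [314.8 226.1]
(np.float64(314.7), np.float64(199.25), 40)
tip [479.3 160.8 136. ] [482.99434002 159.92003129 133.76608177]
```

View pics/w7c.png

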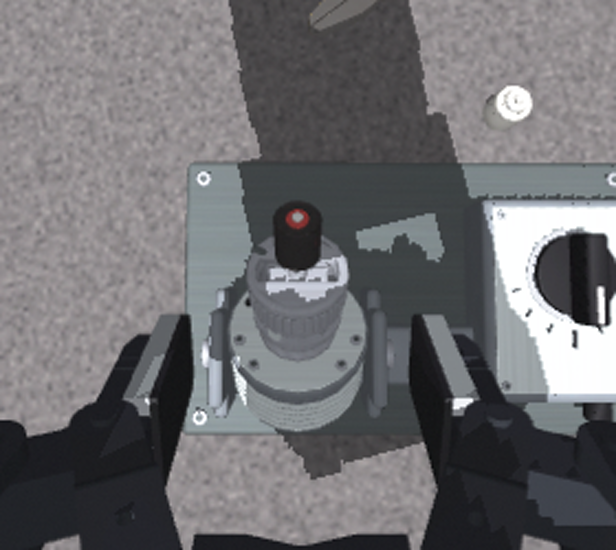

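The drum tip is at (298,215) with the collar below it at (298,272), centred between the pads. The selector at (590,280) points along +x at off, and the dropper bottle is upright at (513,103). I'll descend to the drum and close.

>>> carry_out:
  deltas:
    - [-0.2,25,-0.8,0.2,0,0,0]
    - [-0.2,50,-0.8,0.2,0,0,0]
    - [-0.2,68,-0.8,0.2,0,0,0]
    - [-0.2,80,-0.8,0.2,0,0,0]
    - [-0.2,80,-0.8,0.2,0,0,0]

```text
time_s: 14.98
eef_pos: [480.9, 160.2, 118.7]
ee_rot: [0.536, 0.098, 0.836, -0.062]
force: [-0.6, -0.8, 0.6]
grip_width: 0.602
```

>>> carry_out:
  deltas:
    - [0.3,0,0,0,0,0,0]
    - [1,0,0,0,0,0,0]
    - [1,0,0,0,0,0,0]
    - [1,0,0,0,0,0,0]
    - [1,0,0,0,0,0,0]
  newtons: 40

```text
time_s: 15.6
eef_pos: [481.5, 160.1, 119.3]
ee_rot: [0.536, 0.098, 0.836, -0.062]
force: [0.5, -1.1, 5.6]
grip_width: 0.184
```

```bash
python3 - <<'E'
from h import *
ax(); C=q2R(ctrl.sense()['ee_rot']); print('A in tool',(C.T@A).round(3))
E
```

```text
15.6 p [481.5 160.1 119.3] x [-0.405  0.098 -0.909] y [0.23  0.973 0.002] yaw_y 76.7 F [ 0.5 -1.1  5.6] T [-0.07 -0.05  0.02] w 15.7 q [ 0.03  0.61  1.42  0.11  1.53 -1.33]
F_tool [-5.4 -0.9 -1.7] T_tool [ 0.01 -0.06 -0.06] along A 28.99 rel yaw about A 0.1
A in tool [-0.506  0.003 -0.863]
```

>>> carry_out:
  deltas:
    - [1,-1.5,0,-2.6,0,0,0]
    - [1,-3,0,-5.2,0,0,0]
    - [1,-4.5,0,-7.8,0,0,0]
    - [1,-6,0,-10.4,0,0,0]
    - [1,-7.6,0,-13,0,0,0]

```text
time_s: 16.23
eef_pos: [472.6, 162.1, 131.3]
ee_rot: [0.536, 0.098, 0.836, -0.062]
force: [3.2, -1.7, -1.3]
grip_width: 0.186
```

```bash
python3 -c "from h import *;ax()"
```

```text
16.23 p [472.6 162.1 131.3] x [-0.406  0.098 -0.909] y [0.23  0.973 0.002] yaw_y 76.7 F [ 3.2 -1.7 -1.3] T [-0.25 -0.84  0.02] w 15.8 q [ 0.04  0.58  1.44  0.11  1.54 -1.33]
F_tool [-0.3 -1.   3.8] T_tool [-0.   -0.88 -0.06] along A 44.08 rel yaw about A 0.1
```

>>> carry_out:
  deltas:
    - [1,-3,0,-5.2,0,0,0]
    - [1,-6,0,-10.4,0,0,0]
    - [1,-10,0,-17.3,0,0,0]
    - [1,-18,0,-31,0,0,0]
    - [1,-30,0,-52,0,0,0]

```text
time_s: 16.85
eef_pos: [438.0, 170.2, 180.9]
ee_rot: [0.536, 0.098, 0.836, -0.062]
force: [-0.2, 0.3, -0.4]
grip_width: 0.185
```

```bash
python3 - <<'E'
from h import *
ax(); snap('wrist','w8.png'); q,S=snap('scene','s8.png'); t,T=snap('top','t8.png')
# tray floor: bright blob in top view
g=cv2.cvtColor(t,cv2.COLOR_RGB2GRAY); m=(g>150).astype(np.uint8); mm=np.zeros_like(m); mm[150:230,340:435]=m[150:230,340:435]
c=max(cv2.findContours(mm,cv2.RETR_EXTERNAL,cv2.CHAIN_APPROX_NONE)[0],key=cv2.contourArea)
r=cv2.minAreaRect(c);b=cv2.boxPoints(r);B=np.array([plane(T,p,12) for p in b]);print(cv2.contourArea(c),B.round(1),B.mean(0).round(1))
for i in range(2): d=B[i+1]-B[i];print(np.linalg.norm(d),np.degrees(np.arctan2(d[1],d[0])))
h=np.hstack([cv2.resize(cv2.imread('pics/w8.png')[100:400,170:470],(400,400)),cv2.resize(cv2.imread('pics/s8.png')[130:310,180:390],(400,400))])
cv2.imwrite('pics/c8.png',h)
E
```

```text
16.85 p [438.  170.2 180.9] x [-0.407  0.098 -0.908] y [0.23  0.973 0.002] yaw_y 76.7 F [-0.2  0.3 -0.4] T [-0.02 -0.28  0.02] w 15.7 q [ 0.05  0.46  1.49  0.12  1.61 -1.31]
F_tool [ 0.5  0.2 -0.1] T_tool [-0.04 -0.27  0.04] along A 105.06 rel yaw about A 0.1
3258.0 [[ 652.9  -50.1   12. ]
 [ 683.3 -227.4   12. ]
 [ 537.  -241.9   12. ]
 [ 509.5  -69.8   12. ]] [ 595.7 -147.3   12. ]
179.89686745084884 -80.27144443116286
146.91621263910446 -174.3490549791478
```

View pics/c8.png

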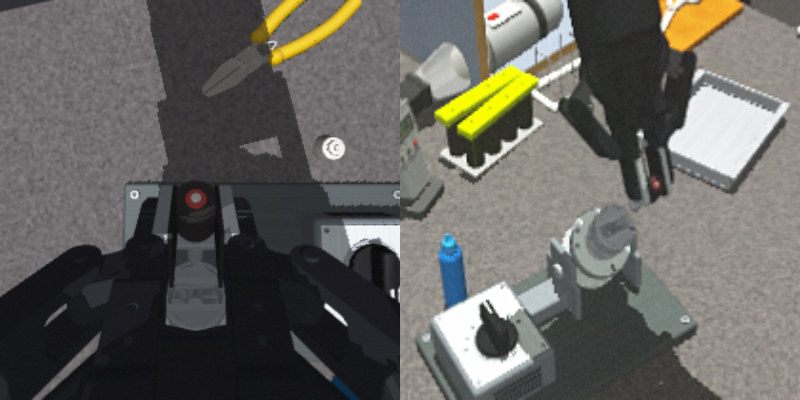

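The left half shows the drum, with its red tip at (195,198), held between the pads and out of the chuck, and the dropper upright at (333,148). The right half shows the selector pointing at off, an empty chuck and the blue bottle standing at (450,265). Now to the tray.

```bash
python3 - <<'E'
from h import *
T=cam('top');S=cam('scene')
for C,ps in [(T,[(353,176),(413,158),(427,205),(367,221)]),(S,[(305,190),(343,162),(384,180),(352,213)])]:
    B=np.array([plane(C,p,20) for p in ps]); print(B.round(0).tolist(),B.mean(0).round(1))
M=dtool(18); mid=np.array([573.4,-142.5,110]); p=mid+10*M[:,0]; print(p); delta(p,M)
E
```

```text
[[630.0, -52.0, 20.0], [670.0, -217.0, 20.0], [540.0, -239.0, 20.0], [508.0, -78.0, 20.0]] [ 587.2 -146.3   20. ]
[[648.0, -57.0, 20.0], [657.0, -222.0, 20.0], [529.0, -225.0, 20.0], [510.0, -62.0, 20.0]] [ 585.9 -141.3   20. ]
[ 576.4047883  -143.22138585  100.48943484]
17.0 p [438.9 170.2 181.1] x [-0.404  0.098 -0.909] y [0.23  0.973 0.002] yaw_y 76.7 F [ 0.  -0.7 -0.5] T [-0.06 -0.22  0.03] w 15.3 q [ 0.05  0.46  1.49  0.12  1.61 -1.31]
shift [ -12.87 -273.64  220.53] rotvec [  0.23 -42.57  -0.12]
```

>>> carry_out:
  deltas:
    - [1,-10,-40,0,0,0,0]
    - [1,-20,-95,10,0,0,0]
    - [1,-20,-150,20,0,0,0]
    - [1,-20,-205,35,0,0,0]
    - [1,-20,-255,50,0,0,0]

```text
time_s: 17.62
eef_pos: [432.3, -92.5, 176.3]
ee_rot: [0.536, 0.098, 0.836, -0.062]
force: [1.3, -0.9, -0.8]
grip_width: 0.182
```

```bash
python3 - <<'E'
from h import *
M=dtool(18); mid=np.array([573.4,-142.5,110]); p=mid+10*M[:,0]; delta(p,M)
E
```

```text
17.62 p [432.3 -92.5 176.3] x [-0.407  0.098 -0.908] y [0.231 0.973 0.002] yaw_y 76.7 F [ 1.3 -0.9 -0.8] T [-0.03 -0.28 -0.04] w 15.5 q [-0.43  0.44  1.53 -0.08  1.59 -1.75]
shift [  5.32 -16.22 169.68] rotvec [  0.17 -42.72  -0.11]
```

>>> carry_out:
  deltas:
    - [1,-5,-4,35,0,-8.5,0]
    - [1,-5,-8,75,0,-17,0]
    - [1,-5,-12,115,0,-25.5,0]
    - [1,0,-16.2,150,0,-34,0]
    - [1,5.3,-16.2,169.7,0.2,-42.7,0]

```text
time_s: 18.25
eef_pos: [577.5, -141.9, 100.1]
ee_rot: [0.805, 0.07, 0.582, -0.095]
force: [0.5, 0.4, -0.8]
grip_width: 0.181
```

```bash
python3 - <<'E'
from h import *
M=dtool(18); mid=np.array([573.4,-142.5,18.5]); p=mid+10*M[:,0]; print(p);delta(p,M)
s=ctrl.sense(); im,C=snap('wrist','w9.png'); g=cv2.cvtColor(im,cv2.COLOR_RGB2GRAY)
for P in [(517,-72,20),(520,-230,20),(587,-144,3)]: print(P,proj(C,P).round())
# floor colour rows across the predicted near rim
u=proj(C,(587,-144,3)).astype(int); print('row',g[max(0,min(399,u[1])),::16]); print('col250',g[::12,250],'col',g[::12,400])
E
```

```text
[ 576.4047883  -143.22138585    8.98943484]
18.25 p [ 577.5 -141.9  100.1] x [ 0.304 -0.072 -0.95 ] y [0.235 0.972 0.001] yaw_y 76.4 F [ 0.5  0.4 -0.8] T [0.1  0.16 0.  ] w 15.4 q [-0.47  0.45  1.71  0.12  0.68 -1.88]
shift [ 86.27  -1.63 -29.2 ] rotvec [-0.08  0.24 -0.05]
(517, -72, 20) [399.  76.]
(520, -230, 20) [179. 134.]
(587, -144, 3) [316. 173.]
row [ 63 131 127 135 130 118 135 137 138 124 137 133 132  83 232 231 230 233
 231 235 108 111 236 236 227 230 153 136 126 119 139 123 149 139 133 133
 126 134 134 142]
col250 [133 137 125 134 142 128 132 137 128 138  76 229 225 235 235 232 232 229
 223  83 225 134 135 123  80  28  62  60  27  27  27  26  23  28] col [ 65  64  65  63  63  65  62  62 109  81  88 231 233 234 226 230 228 223
  98 223  32 113 138 138  27  28  31  86  80  26  77  23  25  27]
```

>>> carry_out:
  deltas:
    - [1,20,-1.6,-7,0,0,0]
    - [1,40,-1.6,-14,0,0,0]
    - [1,60,-1.6,-20,0,0,0]
    - [1,72,-1.6,-24.5,0,0,0]
    - [1,76,-1.6,-26,0,0,0]

```text
time_s: 18.92
eef_pos: [575.0, -142.2, 20.3]
ee_rot: [0.803, 0.07, 0.584, -0.094]
force: [1.0, 0.2, -0.3]
grip_width: 0.185
```

>>> carry_out:
  deltas:
    - [1,2,0,-0.6,0,0,0]
    - [1,4,0,-1.3,0,0,0]
    - [1,6,0,-2,0,0,0]
    - [1,8,0,-2.6,0,0,0]
    - [1,8,0,-2.6,0,0,0]

```text
time_s: 19.55
eef_pos: [575.2, -142.2, 12.5]
ee_rot: [0.803, 0.07, 0.584, -0.095]
force: [-0.3, -0.2, -0.5]
grip_width: 0.185
```

```bash
python3 - <<'E'
from h import *
ax()
im,C=snap('scene','s10.png'); im,C=snap('wrist','w10.png')
E
```

```text
19.55 p [ 575.2 -142.2   12.5] x [ 0.301 -0.071 -0.951] y [0.234 0.972 0.002] yaw_y 76.5 F [-0.3 -0.2 -0.5] T [0.04 0.2  0.03] w 15.7 q [-0.47  0.6   1.76  0.16  0.48 -1.94]
F_tool [ 0.3 -0.3 -0.4] T_tool [-0.04  0.2   0.  ] along A -151.25 rel yaw about A -0.1
```

>>> carry_out:
  deltas:
    - [1,1,0,-0.3,0,0,0]
    - [1,2,0,-0.6,0,0,0]
    - [1,3,0,-1,0,0,0]
    - [1,4,0,-1.3,0,0,0]
    - [1,4,0,-1.3,0,0,0]

```text
time_s: 20.27
eef_pos: [575.3, -142.3, 8.4]
ee_rot: [0.804, 0.07, 0.583, -0.095]
force: [-2.0, -0.2, 1.9]
grip_width: 0.183
```

>>> carry_out:
  deltas:
    - [1,0.5,0,-0.2,0,0,0]
    - [1,1,0,-0.3,0,0,0]
    - [1,1.5,0,-0.5,0,0,0]
    - [1,1.5,0,-0.5,0,0,0]
    - [1,1.5,0,-0.5,0,0,0]

```text
time_s: 20.9
eef_pos: [575.2, -142.3, 7.1]
ee_rot: [0.804, 0.07, 0.583, -0.095]
force: [-5.5, 1.7, 7.8]
grip_width: 0.181
```

>>> carry_out:
  deltas:
    - [0.5,-0.5,0,0,0,0,0]
    - [0.2,-0.5,0,0,0,0,0]
    - [0,-0.5,0,0,0,0,0]
    - [0,-0.5,0,0,0,0,0]
    - [0,-0.5,0,0,0,0,0]

```text
time_s: 21.52
eef_pos: [575.1, -142.3, 7.2]
ee_rot: [0.804, 0.07, 0.584, -0.095]
force: [0.2, 0.2, 0.4]
grip_width: 0.502
```

>>> carry_out:
  deltas:
    - [0,-10,0,0,0,0,0]
    - [0,-35,0,0,0,0,0]
    - [0,-75,0,0,0,0,0]
    - [0,-125,0,0,0,0,0]
    - [0,-180,0,0,0,0,0]

```text
time_s: 22.15
eef_pos: [519.9, -129.2, 180.3]
ee_rot: [0.804, 0.07, 0.584, -0.095]
force: [-0.1, -0.5, 0.9]
grip_width: 0.495
```

```bash
python3 - <<'E'
from h import *
ax()
im,C=snap('wrist','w11.png'); q,S=snap('scene','s11.png'); t,T=snap('top','t11.png')
for P in [(573,-142,12),(587,-144,3)]: print(P,proj(C,P).round())
g=cv2.cvtColor(im,cv2.COLOR_RGB2GRAY)
u=proj(C,(587,-144,3)).astype(int)
m=(g<150).astype(np.uint8); w=np.zeros_like(m); y0,y1,x0,x1=u[1]-45,u[1]+45,u[0]-60,u[0]+60; w[y0:y1,x0:x1]=m[y0:y1,x0:x1]
for c in cv2.findContours(w,cv2.RETR_EXTERNAL,cv2.CHAIN_APPROX_NONE)[0]:
    if cv2.contourArea(c)>40:
        r=cv2.minAreaRect(c);print(cv2.contourArea(c),r, [plane(C,p,10).round().tolist() for p in cv2.boxPoints(r)])
dk=(im.max(2)<75)[y0:y1,x0:x1]; yy,xx=np.nonzero(dk); print('dark',len(xx),xx.min()+x0,xx.max()+x0,yy.min()+y0,yy.max()+y0)
r=(im[...,0].astype(int)>1.6*im[...,1])&(im[...,0]>90); yy,xx=np.nonzero(r[y0:y1,x0:x1]); print('red',len(xx),(xx.mean()+x0,yy.mean()+y0) if len(xx) else '')
for row in g[y0:y1:5,x0:x1:5]: print(' '.join('%3d'%v for v in row))
E
```

```text
22.15 p [ 519.9 -129.2  180.3] x [ 0.301 -0.071 -0.951] y [0.234 0.972 0.001] yaw_y 76.5 F [-0.1 -0.5  0.9] T [ 0.07  0.08 -0.01] w 42.1 q [-0.5   0.23  1.79  0.11  0.83 -1.9 ]
F_tool [-0.8 -0.5  0.3] T_tool [0.02 0.1  0.04] along A 18.76 rel yaw about A -0.1
(573, -142, 12) [316. 173.]
(587, -144, 3) [317. 179.]
44.0 ((260.0, 217.0), (8.0, 12.0), 0.0) [[632.0, -239.0, 10.0], [612.0, -231.0, 10.0], [615.0, -221.0, 10.0], [635.0, -228.0, 10.0]]
394.5 ((347.0191955566406, 217.494384765625), (9.760000228881836, 60.71999740600586), 73.73979187011719) [[648.0, -159.0, 10.0], [637.0, -80.0, 10.0], [654.0, -78.0, 10.0], [666.0, -159.0, 10.0]]
222.5 ((263.7239990234375, 210.26800537109375), (36.04996109008789, 9.1073579788208), 55.304847717285156) [[590.0, -231.0, 10.0], [585.0, -219.0, 10.0], [638.0, -210.0, 10.0], [645.0, -223.0, 10.0]]
397.0 ((316.5, 175.0), (30.0, 19.0), 90.0) [[554.0, -148.0, 10.0], [559.0, -127.0, 10.0], [601.0, -136.0, 10.0], [595.0, -158.0, 10.0]]
697.5 ((286.0, 145.5), (23.0, 60.0), 90.0) [[511.0, -193.0, 10.0], [526.0, -130.0, 10.0], [553.0, -137.0, 10.0], [537.0, 
[... 1139 characters left out ...]
 232 229 230 225 231 232 231
230 230 230 229 233 230 225 227 229 231 225 105 225 107 141 228 229 225 232 231 231 231 228 228
130 231 231 226 227 229 230 229 230 229 230 231 224 197 221 233 230 231 231 228 228 229 230 228
 84 228 228 228 229 230 227 229 229 226 228 225 221 229 231 231 227 228 229 230 227 229 230 227
 83 136 227 226 228 229 226 227 225 231 228 231 231 227 228 229 229 226 230 229 227 227 227 225
227  83 108 224 225 224 228 227 231 231 227 227 228 228 226 230 229 228 228 227 227 132  99  98
138 104  85 123 226 230 230 225 225 227 226 226 228 230 229 228 227 226 107  97  98  99  98  99
138 139  83 106 223 223 226 224 224 226 227 228 228 228 222  93  97  98 100  99  99 228 231 225
```

```bash
python3 - <<'E'
from h import *
W=cam('wrist');S=cam('scene');T=cam('top')
for n,k,z in [('end',-11,12),('mid',0,12),('washer',12,12),('shank',48,7)]:
    P=np.array([573,-142,z])+PX*k; P[2]=z; print(n,P.round(),'W',proj(W,P).round(1),'S',proj(S,P).round(1),'T',proj(T,P).round(1))
print('red on z12',plane(W,(316.3,167.3),12).round(1))
for n,C,f,b in [('S',S,'s11.png',14),('T',T,'t11.png',12)]:
    im=cv2.imread('pics/'+f)[:,:,::-1]; u=proj(C,(580,-144,10)).astype(int); x0,y0=u-b
    g=cv2.cvtColor(im,cv2.COLOR_RGB2GRAY); print(n,x0,y0); 
    for row in g[y0:y0+2*b:1,x0:x0+2*b:1]: print(' '.join('%3d'%v for v in row))
E
```

```text
end [ 562. -139.   12.] W [316.1 162.7] S [353.2 191.9] T [388.  199.7]
mid [ 573. -142.   12.] W [316.1 170.9] S [350.3 189.8] T [388.6 195.7]
washer [ 585. -145.   12.] W [316.1 179.4] S [347.2 187.4] T [389.2 191.3]
shank [ 620. -153.    7.] W [316.1 200.5] S [338.1 182.2] T [390.7 178.9]
red on z12 [ 568.3 -140.6   12. ]
S 334 174
235 232 233 231 230 230 229 229 228 229 229 230 230 232 231 228 231 230 231 232 229 219 219 224 187  90 114 128
234 233 233 231 230 228 229 230 229 229 230 232 232 231 229 231 230 229 230 228 230 231 233 234 231 222 226 184
232 232 230 229 230 230 228 229 229 229 232 233 231 229 231 230 230 229 230 227 229 228 230 232 232 233 234 228
233 231 230 231 230 230 230 230 230 233 235 234 230 230 229 230 230 228 230 230 229 229 230 230 231 229 231 230
233 232 231 227 230 231 229 229 233 234 232 230 230 230 229 230 229 228 229 229 231 230 231 231 229 229 230 232
231 231 229 231 230 230 229 231 233 231 229 232 231 229 228 231 228 229 228 230 232 231 232 229 228 227 232 231
229 229 231 232 230 231 233 234 233 232 230 231 229 229 230 230 229 229 229 231 231 231 229
[... 3986 characters left out ...]
 125 178 228 239 240 240 238
 66  51  52  49  48  56  71  84  88  93 100 110 123 136 144 129 117 146 205 236 240 239 239 239
 85  64  52  45  48  65  75  84  91  95 101 117 122 128 133 129 128 176 223 240 239 239 239 239
113  88  60  53  59  67  81  85  89  97 106 118 122 119 119 114 137 196 233 241 238 238 239 238
131  97  66  56  62  71  89  89  93 103 113 123 116 112 102 112 157 215 237 239 239 238 239 239
126  89  59  57  68  82  86  89  94 107 118 120 115 111 107 126 179 229 239 239 239 240 238 238
105  73  56  63  76  83  85  92 101 108 118 115 113 106 106 147 206 234 241 240 239 239 238 238
 87  59  56  66  77  81  86  90 103 111 111 110 103  99 113 171 226 239 240 238 239 240 240 239
```

```bash
python3 - <<'E'
from h import *
a=cv2.imread('pics/scene0.png').astype(int);b=cv2.imread('pics/s11.png').astype(int);c=cv2.imread('pics/s8.png').astype(int)
for n,(x0,y0,x1,y1) in dict(blue=(198,232,218,262),drop=(258,316,276,340),knob=(215,262,250,292),chuck=(258,220,312,275)).items():
    print(n,'vs start',np.abs(a-b)[y0:y1,x0:x1].mean().round(1),'vs s8',np.abs(c-b)[y0:y1,x0:x1].mean().round(1))
st(); print(order.finish_job())
E
```

```text
blue vs start 7.6 vs s8 7.0
drop vs start 7.5 vs s8 16.3
knob vs start 26.5 vs s8 20.6
chuck vs start 13.9 vs s8 20.4
22.3 p [ 521.3 -129.8  181.5] x [ 0.306 -0.074 -0.949] y [ 0.234  0.972 -0.   ] yaw_y 76.5 F [-1.  -0.3 -0.3] T [ 0.04  0.13 -0.02] w 42.3 q [-0.5   0.23  1.78  0.11  0.82 -1.9 ]
the job is handed in; nothing more can be done
None
```

The job is done and handed in at about 22 s of the 59 s allowed.

1. **Selector:** I turned it back three clicks to off. The gripper ended within about 0.3° of the off direction, and later pictures showed the bar pointing at the long mark.
2. **Collar:** I pulled it back about 7 mm, turned it about 61° counter-clockwise and guided it down until it was fully home again. The along-axis reading returned to its starting value, and the pointer was at the dot.
3. **Drum:** I gripped it from the side and drew it straight out along the spindle with only a few newtons. I lowered it into the tray until the shank touched the floor, then released it.

**Last checks**
- I had used all 12 picture views, so the drum in the tray was checked only by pixel values. Its position in the scene and wrist pictures matches an arbor lying flat, to within about 6 mm.
- The bottles' image patches differ little from the start, and both bottles stood upright in the last pictures I viewed.
- The knob and chuck patches also changed between the draw-out and the end. I put that down to the arm's shadow and the arm itself moving in the view, but I did not check it by eye.
- Before opening, the drum tip was measured about 5 mm off the chuck's axis line. I took this as play in the loose arbor, and it did not hinder the grasp or the draw-out.

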